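# Unlock and prime a new pump dispenser

### The job

The new pump bottle in the counter holder is still twisted shut: turn its head anticlockwise until it is free and springs up, and bring the spout round over the rinse bowl. Then prime the pump with at least three full strokes, each pressed by feel right down to its stop without forcing it and let fully up again. Leave the head up with its spout over the bowl, and everything else where it stands.

Things in the scene. Friction and masses are not known exactly. Their poses are not given: they have to be found in the camera images.
- dispenser: Fixed pump bottle: white, round, 70 mm in diameter, sloping shoulder, held by a steel band (77 mm) on a steel base disc (86 mm). Origin: on the bottle's vertical axis at counter level; the pump head turns and slides on this axis. x, y: level axes; in this frame the bowl stands towards +y, turned 0 to 0.5 rad towards +x. Its yaw varies.
- collar_top (a point): Centre of the top of the grey screw collar (35 mm in diameter) on the bottle's neck, z = 0.170. The twist lock is inside. It lets go after 1.2 to 2.0 rad of anticlockwise turn of the head (seen from above), not known beforehand; then the spring lifts the head, at the latest when the fingers open: a held head that is free pushes the gripper up with about 9 N.
- pump_head: Press head: fluted grey plastic, round, 40 mm in diameter, 26 mm high, with one spout (12 mm round bar) 95 mm long from the axis. Origin: centre of its underside, on the axis; x: along the spout; z up. Underside at z = 0.188 fully risen, about 0.170 at the start (twisted shut; its skirt then just covers the collar's top). Turned back over the locked sector it cannot be pressed right down.
- pump_grip (a point): Point on the head's axis 13 mm above its underside: grip across the head's sides here, fingers either side of the spout, fingertips 2 to 5 mm above its underside, 15 to 25 N. It turns lightly (under 0.1 N m) and stays where it is left. From the start to the bowl the turn is 1.9 to 3.3 rad anticlockwise, so several grasps; it stops 0.8 rad or more past the bowl.
- pump_top (a point): Centre of the head's flat top (34 mm across), for closed fingertips to press. z = 0.214 fully risen, about 0.196 twisted shut. Spring: 5 N fully risen plus 0.2 N per mm. The stroke ends on a firm unseen seat 20 to 32 mm down, different for each pump, felt as a sharp rise of force: 4 to 10 N beyond the spring is right down; the seat must never bear over 25 N.
- spout_tip (a point): Mouth of the spout, 95 mm from the bottle's axis, 22 mm below the head's top.
- bowl: Loose white ceramic rinse bowl beside the bottle, 104 mm across its rim, 45 mm high, its middle 95 to 117 mm from the bottle's axis, foot 60 mm. Origin: centre of its underside on the counter. 0.35 kg. It stays where it stands.
- jar: Bystander: square silver jar with a dark lid, 70 x 70 x 73 mm, standing close to the pump bottle. Origin: centre of its underside.
- tube: Bystander: silver and orange tube standing on its 42 mm cap, 58 mm wide and 155 mm high, close to the pump bottle. Origin: centre of its underside.
- tin: Bystander: round aluminium tin, 80 mm in diameter, 45 mm high, close to the pump bottle. Origin: centre of its underside.
- amber: Bystander: amber bottle with black cap, 50 mm in diameter, 165 mm high, in the caddy. Origin: centre of its underside.
- tumbler: Bystander: glass tumbler 72 mm in diameter, 95 mm high, on the counter. Origin: centre of its underside.
- brush: Bystander: wooden nail brush, 150 x 45 x 34 mm, lying on the counter to the left. Origin: centre of its underside.

How it is judged (in metres and radians):
On the way, in this order (a step that is already met when the one before it is completed fails the run):
1. the head is unlocked and fully risen, with its spout over the bowl (z of pump_top in the frame of dispenser above 0.2115 m and horizontal distance between spout_tip and bowl below 0.045 m), for 0.2 s.
2. first stroke: the head is pressed right down onto its seat (bearing more than 1 N), spout over the bowl (z of pump_top in the frame of dispenser below 0.1955 m and contact force between dispenser and pump_head above 1 N and horizontal distance between spout_tip and bowl below 0.045 m), for 0.01 s.
3. the head has come fully up again after the first stroke (within 2.5 mm) (all of step 1), for 0.1 s.
4. second stroke: the head is pressed right down onto its seat (bearing more than 1 N), spout over the bowl (all of step 2), for 0.01 s.
5. the head has come fully up again after the second stroke (within 2.5 mm) (all of step 3), for 0.1 s.
6. third stroke: the head is pressed right down onto its seat (bearing more than 1 N), spout over the bowl (all of step 4), for 0.01 s.
At the end, for the whole second after the job is handed in: After three full strokes the press head is fully up (within 2.5 mm), the spout's mouth lies over the bowl (within 45 mm of its middle, seen from above), and the bowl and all bystanders stand within 25 mm of where they began (all of step 5 and linear speed of bowl below 0.02 m/s and distance of each of bowl, jar, tube, tin, amber, tumbler, brush from where it was at the start of the episode below 0.025 m); the robot touches nothing.
It fails at once if the pump forced: its seat or lock bears more than 25 N (contact force between dispenser and pump_head above 25 N).
It fails at once if the bowl moved more than 25 mm or tipped (distance of bowl from where it was at the start of the episode above 0.025 m or angle between bowl's own z axis and vertical above 0.35 rad).
It fails at once if a bystander moved more than 25 mm or tipped over (distance of any of jar, tube, tin, amber, tumbler, brush from where it was at the start of the episode above 0.025 m or angle between any of jar, tube, tin, amber, tumbler, brush's own z axis and vertical above 0.35 rad).
It also fails if it takes over 67 s, if anything falls off the work surface, if the arm or the gripper's body presses on something with over 40 N, if the wrist force passes 120 N, or if a joint passes its speed limit or range.

### The arm

A 6-joint arm with a two-finger parallel gripper is mounted at the origin on the work surface. World frame = base frame: x ahead of the robot, y to its left, z up, the work surface at z = 0. Lengths are in mm, angles in rad, forces in N, time in s.
With the tool pointing down it reaches from about 350 to 850 mm from the base axis. Payload 8.1 kg.
Tool frame: the origin (TCP) lies on the centre line of the jaws, within the pads' length; the fingertips stand ahead of it and the grasp point (between the pads) lies 8 mm behind it (env.tip_reach is the z of the fingertips in the tool frame, in mm); z points along the fingers, y is the line along which they close (so a half turn about z gives the same grasp; the last joint's range is limited). The gripper opens to 85 mm and grips with 20 to 120 N. Pads are 22 mm wide; open, the fingers measure 114 mm over their backs; the gripper's body (76 mm by 85 mm) begins 54 mm behind the grasp point. The pads swing forward as they close: fully open they stand 13 mm farther back than shut.
Start: joints at [1.07, 0.13, 1.488, -0, 1.523, -0.085], TCP at [242.333, 548.89, 242.292] pointing down, gripper open.
Joint ranges: [-2.96, 2.96], [-0.89, 2.26], [0.02, 2.5], [-1.34, 4.48], [0, 2.73], [-2.66, 2.66]. Speed limits (rad/s): [2.39, 2.39, 2.79, 3.14, 3.14, 3.14].

### API

Orientations are given as [roll, pitch, yaw] about the fixed x, y, z axes, in that order (R = Rz(yaw) Ry(pitch) Rx(roll)).
In Python, from plant import env gives the robot as it stands. The module is installed in compiled form; this text tells all that it offers.
- The arm moves only by the shell command python3 -m inch 'ROWS' [FORCE]. ROWS is JSON, a list of rows, each an object with "xyz": the shift along the tool's x, y, z in units of 40 cm (1.0 is 40 cm), a list of three; "dr": the turn, a rotation vector about the tool's x, y, z in units of pi rad (1.0 is pi rad), a list of three; "hand": the opening, from -1 (shut) to 1 (fully open). In form: [{"xyz": [dx, dy, dz], "dr": [ax, ay, az], "hand": hand}, ...]. A call has 1 to 8 rows; each row shifts and turns the commanded pose from where the row before left it, along the tool's axes as they then stand; what a row does not reach is not made up. A row lasts 1/10 s, in which the tool goes at most 50 mm and 8.59 degrees, less where a joint would pass 70% of its speed; a pose out of reach is approached as far as the arm can. A call with a number of a shift or a turn outside -1 to 1 is refused whole. A call with a gripper value outside its range is refused whole. The fingers move at their own pace and stop on an object; FORCE is the grip in N (left out, the last holds). Time passes only in rows, so rows that do not move let the fingers close. It gives the time, the measured TCP pose, the force, the opening and the grip force at its end, in the units of the state.
- env.observe(): the state, without advancing time (a new reading comes with each control period).
- env.read_camera(name): name is "side" or "top" or "wrist"; returns the picture (400x640x3 uint8, red, green, blue); there is no depth.
- env.camera_model(name): a dict with "fx", "fy", "cx", "cy" (pixels), "R" (3x3) and "t" (3): a world point X has camera coordinates R X + t. Camera axes: x right, y down, z forward; pixel columns grow to the right and rows downward; lengths in mm; the calibration is good to about 2 mm. A picture is of the moment at which its call begins: read the wrist's pose just before it. camera_model takes no time and is no camera call; for the wrist camera it gives the pose at the moment of the call.
- env.job_done(): hands the job in; it is judged then, once.
The state is a dict: "t": time; "joints": joint angles; "joint_vel": joint speeds; "effort": joint torques, N m; "ee_pos": TCP position; "eef_rot": TCP orientation; "ft_force": force on the tool from outside, world axes, zero at the start; "wrist_torque": the same for the moment, N m; "width": finger opening in mm; "finger_force": force on a finger pad.
Only numpy, scipy, OpenCV 4.12 (cv2) and the standard library are available. Lean on these libraries where they do the work, as an engineer would, in place of code of your own. Each camera call takes 0.05 s, during which the arm holds its last target. There are 200 camera calls.

## Working session

There is one attempt and no reset: what is moved stays moved. The work goes in short steps, Python scripts to look and compute and a shell command to move; the robot and the scene stay as the last step left them, time stands still between calls to the robot, and variables do not carry over. Pictures are saved under pics/ and viewed, at most 12 in all, crops included, and the job is handed in when it is done.

```bash
mkdir -p pics; python3 - <<'E'
from plant import env
import cv2,json,numpy as np
s=env.observe();print({k:np.round(v,3).tolist() for k,v in s.items()},env.tip_reach)
for n in("side","top","wrist"):
    m=env.camera_model(n);print(n,{k:np.round(v,3).tolist() for k,v in m.items()})
    cv2.imwrite(f"pics/{n}0.png",env.read_camera(n)[:,:,::-1])
E
```

```text
{'t': 0.0, 'joints': [1.07, 0.131, 1.489, 0.0, 1.523, -0.085], 'joint_vel': [0.001, 0.001, -0.001, 0.001, 0.0, 0.0], 'effort': [0.0, -56.94, -50.055, -0.0, 0.015, 0.0], 'ee_pos': [242.063, 548.412, 241.226], 'eef_rot': [-3.14, -0.0, 2.726], 'ft_force': [0.786, 0.592, 0.226], 'wrist_torque': [-0.01, -0.018, -0.054], 'finger_force': 0.0, 'width': 85.167} 11.0
side {'fx': 406.596, 'fy': 406.596, 'cx': 314.024, 'cy': 195.789, 'R': [[0.997, -0.077, 0.017], [-0.025, -0.508, -0.861], [0.075, 0.858, -0.508]], 't': [-509.501, 144.025, 1289.639]}
top {'fx': 459.696, 'fy': 459.696, 'cx': 316.617, 'cy': 203.219, 'R': [[0.007, -1.0, -0.004], [-0.994, -0.006, -0.108], [0.108, 0.005, -0.994]], 't': [7.026, 526.216, 1703.292]}
wrist {'fx': 352.963, 'fy': 352.963, 'cx': 318.751, 'cy': 199.322, 'R': [[0.404, 0.915, -0.002], [0.867, -0.382, 0.319], [0.291, -0.131, -0.948]], 't': [-598.076, -40.437, 380.712]}
```

View pics/side0.png

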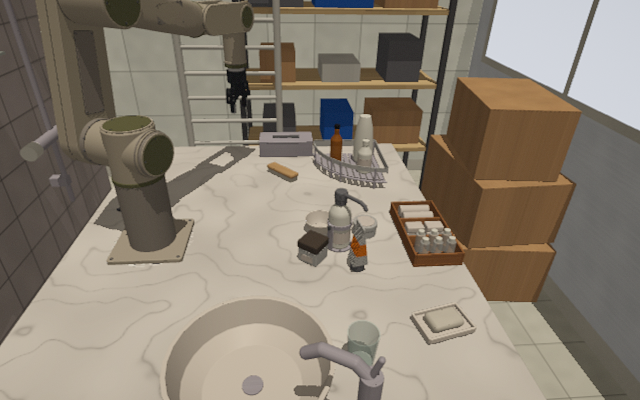

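View pics/top0.png

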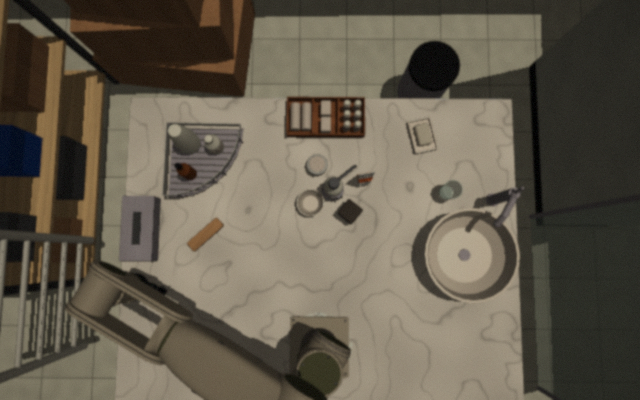

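The side view shows the pump head near (341,193) with its spout tip near (365,207), the bowl at (317,222), the jar at (313,248) and the tube at (358,245). The top view shows the head at (334,185), spout to (354,167), bowl (309,204), jar (348,211), tube (361,180) and tin (316,165). I'll enlarge both.

```bash
python3 - <<'E'
import cv2,numpy as np
a=cv2.imread("pics/side0.png")[170:280,280:400];b=cv2.imread("pics/top0.png")[140:230,280:390]
a=cv2.resize(a,(400,367),interpolation=cv2.INTER_CUBIC);b=cv2.resize(b,(400,327),interpolation=cv2.INTER_CUBIC)
b=cv2.copyMakeBorder(b,0,40,0,0,cv2.BORDER_CONSTANT)
cv2.imwrite("pics/crop0.png",np.hstack([a,b]))
E
```

```text
(no output)
```

View pics/crop0.png

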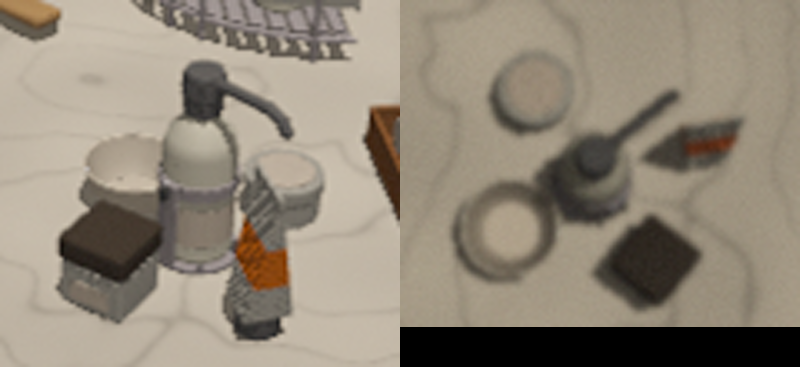

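```bash
cat > h.py <<'E'
from plant import env
import numpy as np
def ray(n,u,v,m=None):
    m=m or env.camera_model(n);R=np.array(m["R"]);t=np.array(m["t"])
    d=R.T@[(u-m["cx"])/m["fx"],(v-m["cy"])/m["fy"],1];return -R.T@t,d/np.linalg.norm(d)
def tri(rs):
    A=sum(np.eye(3)-np.outer(d,d) for o,d in rs);b=sum((np.eye(3)-np.outer(d,d))@o for o,d in rs)
    x=np.linalg.solve(A,b);return x,[np.linalg.norm(np.cross(x-o,d)) for o,d in rs]
def atz(n,u,v,z,m=None):
    o,d=ray(n,u,v,m);return o+d*(z-o[2])/d[2]
E
python3 - <<'E'
from h import *
print("top",tri([ray("side",341.5,190.4),ray("top",334.2,182.6)]))
print("tip",tri([ray("side",366.4,209),ray("top",355.4,166.7)]))
print("head@196",atz("top",334.2,182.6,196),atz("side",341.5,190.4,196))
print("bowl",atz("top",308.6,203.5,45))
S=lambda u,v:("top",280+(u-400)/3.636,140+v/3.636)
for n,u,v,z in(("tin",535,90,45),("jar",655,260,73),("tubeTop",650,155,155),("tubeR",740,122,155),("base",592,190,0)):print(n,atz(*S(u,v),z).round())
E
```

```text
top (array([581.73871949, -50.20623837, 197.88293817]), [np.float64(2.8079568817686438), np.float64(2.8079568817683356)])
tip (array([ 641.96997871, -124.49959862,  178.41613437]), [np.float64(3.8340396902461755), np.float64(3.834039690246188)])
head@196 [579.19632691 -50.04552096 196.        ] [585.17289223 -46.39654063 196.        ]
bowl [523.13317265  40.211804    45.        ]
tin [670.   9.  45.]
jar [ 492. -113.   73.]
tubeTop [ 586. -102.  155.]
tubeR [ 618. -189.  155.]
base [572. -51.   0.]
```

```bash
cat >> h.py <<'E'
from scipy.spatial.transform import Rotation as Ro
def tool():
    s=env.observe();return np.array(s["ee_pos"]),Ro.from_euler("xyz",s["eef_rot"]).as_matrix()
def go(p,yaw,n=None):
    """report the tool-frame shift (units 0.4 m) and turn (units pi)"""
    x,T=tool();d=T.T@(np.array(p)-x)/400
    r=Ro.from_matrix(T.T@Ro.from_euler("xyz",[np.pi,0,yaw]).as_matrix()).as_rotvec()/np.pi
    print("shift",d.round(4),"mm",(d*400).round(1),"turn",r.round(4))
E
python3 - <<'E'
from h import *
x,T=tool();m=env.camera_model("wrist");R=np.array(m["R"]);c=-R.T@m["t"]
ct=T.T@(c-x);Rt=R@T;print("cam in tool",ct.round(1),"axis",Rt[2].round(3))
H=np.array([581,-49,196])
for dx in(0,50):
  for yaw in(2.726,2,1.5,-.89):
    for z in(300,350):
      Tn=Ro.from_euler("xyz",[np.pi,0,yaw]).as_matrix();p=H+[0,0,z-196]-Tn@[dx,0,0]
      q=Rt@(Tn.T@(H-p)-ct);print(dx,yaw,z,(m["fx"]*q[:2]/q[2]+[m["cx"],m["cy"]]).round())
go([581,-49,300],2.726)
E
```

```text
cam in tool [  83.3   -1.  -131.2] axis [-0.319 -0.     0.948]
0 2.726 300 [320. 205.]
0 2.726 350 [320. 185.]
0 2 300 [320. 205.]
0 2 350 [320. 185.]
0 1.5 300 [320. 205.]
0 1.5 350 [320. 185.]
0 -0.89 300 [320. 205.]
0 -0.89 350 [320. 185.]
50 2.726 300 [320. 133.]
50 2.726 350 [320. 124.]
50 2 300 [320. 133.]
50 2 350 [320. 124.]
50 1.5 300 [320. 133.]
50 1.5 350 [320. 124.]
50 -0.89 300 [320. 133.]
50 -0.89 350 [320. 124.]
shift [-1.3783 -1.0246 -0.145 ] mm [-551.3 -409.8  -58. ] turn [-0.0005 -0.     -0.0001]
```

```bash
R='{"xyz":[-0.069,-0.0512,-0.0073],"dr":[0,0,0],"hand":1}'
python3 -m inch '[{"xyz":[-0.0689,-0.0512,-0.0073],"dr":[0,0,0],"hand":1},{"xyz":[-0.0689,-0.0512,-0.0073],"dr":[0,0,0],"hand":1},{"xyz":[-0.0689,-0.0512,-0.0073],"dr":[0,0,0],"hand":1},{"xyz":[-0.0689,-0.0512,-0.0073],"dr":[0,0,0],"hand":1},{"xyz":[-0.0689,-0.0512,-0.0073],"dr":[0,0,0],"hand":1},{"xyz":[-0.0689,-0.0512,-0.0073],"dr":[0,0,0],"hand":1},{"xyz":[-0.0689,-0.0512,-0.0073],"dr":[0,0,0],"hand":1},{"xyz":[-0.0689,-0.0512,-0.0073],"dr":[0,0,0],"hand":1}]' 20
python3 -m inch '[{"xyz":[-0.0689,-0.0512,-0.0073],"dr":[0,0,0],"hand":1},{"xyz":[-0.0689,-0.0512,-0.0073],"dr":[0,0,0],"hand":1},{"xyz":[-0.0689,-0.0512,-0.0073],"dr":[0,0,0],"hand":1},{"xyz":[-0.0689,-0.0512,-0.0073],"dr":[0,0,0],"hand":1},{"xyz":[-0.0689,-0.0512,-0.0073],"dr":[0,0,0],"hand":1},{"xyz":[-0.0689,-0.0512,-0.0073],"dr":[0,0,0],"hand":1},{"xyz":[-0.0689,-0.0512,-0.0073],"dr":[0,0,0],"hand":1},{"xyz":[-0.0689,-0.0512,-0.0073],"dr":[0,0,0],"hand":1}]'
python3 -m inch '[{"xyz":[-0.0689,-0.0512,-0.0073],"dr":[0,0,0],"hand":1},{"xyz":[-0.0689,-0.0512,-0.0073],"dr":[0,0,0],"hand":1},{"xyz":[-0.0689,-0.0512,-0.0073],"dr":[0,0,0],"hand":1},{"xyz":[-0.0689,-0.0512,-0.0073],"dr":[0,0,0],"hand":1},{"xyz":[0,0,0],"dr":[0,0,0],"hand":1},{"xyz":[0,0,0],"dr":[0,0,0],"hand":1}]'
python3 - <<'E'
from h import *
import cv2
s=env.observe();print(s["joints"],s["ee_pos"]);m=env.camera_model("wrist");np.save("m1.npy",m,allow_pickle=True)
cv2.imwrite("pics/w1.png",env.read_camera("wrist")[:,:,::-1]);go([581,-49,300],-0.89)
E
```

```text
t: 0.95
ee_pos: [378.2, 308.6, 265.6]
eef_rot: [-3.141, -0.0, 2.726]
ft_force: [-0.8, 1.2, -0.2]
width: 85.2
finger_force: 0.0
t: 1.75
ee_pos: [513.7, 69.7, 288.9]
eef_rot: [-3.141, -0.0, 2.726]
ft_force: [-0.1, 0.5, 0.5]
width: 85.1
finger_force: 0.0
t: 2.35
ee_pos: [581.0, -49.0, 300.1]
eef_rot: [-3.142, -0.001, 2.724]
ft_force: [0.5, 1.3, 0.0]
width: 85.0
finger_force: 0.0
[-1.72240358e-01  6.88578554e-02  1.44943067e+00  2.91312460e-04
  1.62460285e+00 -1.32566061e+00] [581.00492536 -49.00055679 300.0549964 ]
shift [-0.0013 -0.0016  0.0004] mm [-0.5 -0.6  0.2] turn [ 5.000e-04 -1.000e-04 -8.492e-01]
```

View pics/w1.png

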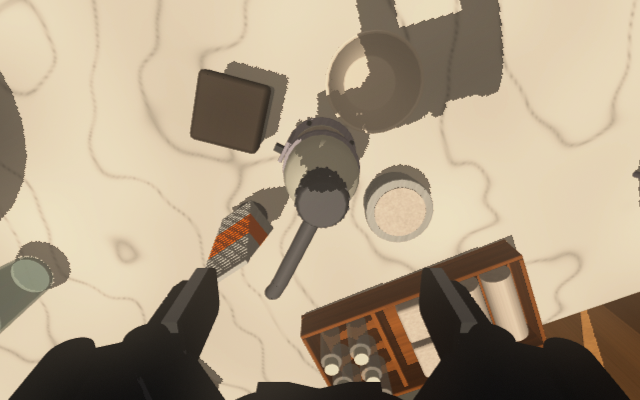

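The wrist view shows the head's top centred at (323,204), the spout ending at (271,295) and the bowl at (375,82). The tin is at (399,210). I'll compute positions, then turn to yaw −0.89 for the second view.

```bash
python3 - <<'E'
from h import *
m=np.load("m1.npy",allow_pickle=True).item()
h=atz("wrist",323,204,196,m);b=atz("wrist",375,82,45,m);t=atz("wrist",271,293,174,m)
print(h,b,t,np.linalg.norm((t-h)[:2]),np.arctan2(*(t-h)[1::-1]),np.linalg.norm((b-h)[:2]),np.arctan2(*(b-h)[1::-1]))
print(tri([ray("wrist",323,204,m),ray("side",341.5,190.4),ray("top",334.2,182.6)]))
E
python3 -m inch '[{"xyz":[0,0,0],"dr":[0,0,0.047],"hand":1},{"xyz":[0,0,0],"dr":[0,0,0.047],"hand":1},{"xyz":[0,0,0],"dr":[0,0,0.047],"hand":1},{"xyz":[0,0,0],"dr":[0,0,0.047],"hand":1},{"xyz":[0,0,0],"dr":[0,0,0.047],"hand":1},{"xyz":[0,0,0],"dr":[0,0,0.047],"hand":1},{"xyz":[0,0,0],"dr":[0,0,0.047],"hand":1},{"xyz":[0,0,0],"dr":[0,0,0.047],"hand":1}]'
python3 -m inch '[{"xyz":[0,0,0],"dr":[0,0,0.047],"hand":1},{"xyz":[0,0,0],"dr":[0,0,0.047],"hand":1},{"xyz":[0,0,0],"dr":[0,0,0.047],"hand":1},{"xyz":[0,0,0],"dr":[0,0,0.047],"hand":1},{"xyz":[0,0,0],"dr":[0,0,0.047],"hand":1},{"xyz":[0,0,0],"dr":[0,0,0.047],"hand":1},{"xyz":[0,0,0],"dr":[0,0,0.047],"hand":1},{"xyz":[0,0,0],"dr":[0,0,0.047],"hand":1}]' >/dev/null
python3 -m inch '[{"xyz":[0,0,0],"dr":[0,0,0.047],"hand":1},{"xyz":[0,0,0],"dr":[0,0,0.047],"hand":1},{"xyz":[0,0,0],"dr":[0,0,0.047],"hand":1},{"xyz":[0,0,0],"dr":[0,0,0.047],"hand":1},{"xyz":[0,0,0],"dr":[0,0,0.047],"hand":1},{"xyz":[0,0,0],"dr":[0,0,0.047],"hand":1},{"xyz":[0,0,0],"dr":[0,0,0.047],"hand":1},{"xyz":[0,0,0],"dr":[0,0,0],"hand":1}]'
python3 - <<'E'
from h import *
import cv2
s=env.observe();print(s["joints"],s["ee_pos"],s["ft_force"]);m=env.camera_model("wrist");np.save("m2.npy",m,allow_pickle=True)
cv2.imwrite("pics/w2.png",env.read_camera("wrist")[:,:,::-1])
E
```

```text
[581.23036785 -46.90603301 196.        ] [529.28017456  36.69002833  45.        ] [ 643.50258839 -121.8877937   174.        ] 97.46842507762496 -0.8777335529674791 98.42318860286564 2.1268337623330744
(array([581.71736642, -48.50864689, 196.54156743]), [np.float64(1.7526768535693082), np.float64(3.1754811278915014), np.float64(2.995088533102121)])
t: 3.2
ee_pos: [580.6, -46.9, 300.7]
eef_rot: [-3.141, -0.0, 1.54]
ft_force: [0.1, 0.2, 0.0]
width: 85.6
finger_force: 0.0
t: 4.8
ee_pos: [580.7, -47.1, 300.7]
eef_rot: [-3.141, 0.0, -0.671]
ft_force: [-0.1, -0.1, 0.6]
width: 85.5
finger_force: 0.0
[-1.69037167e-01  6.63324165e-02  1.45086466e+00  2.70337301e-04
  1.62453509e+00  2.07281935e+00] [580.67979195 -47.0649879  300.72438257] [-0.07403462 -0.14427509  0.57865127]
```

View pics/w2.png

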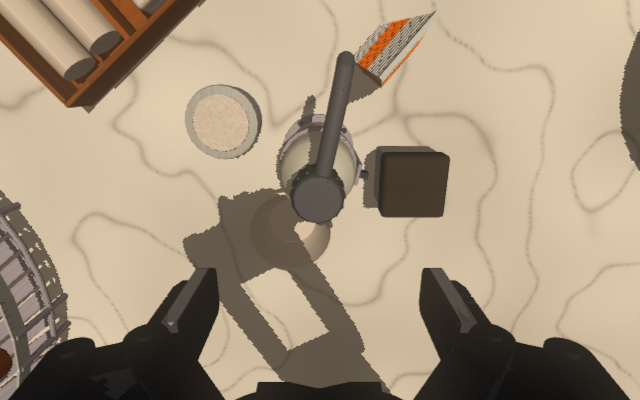

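The second wrist view shows the head's top centred at (318,198) and the spout ending at (346,54), with nothing else as high near the head.

```bash
python3 - <<'E'
from h import *
m1=np.load("m1.npy",allow_pickle=True).item();m2=np.load("m2.npy",allow_pickle=True).item()
print(tri([ray("wrist",323,204,m1),ray("wrist",318,198,m2)]))
print(tri([ray("wrist",271,293,m1),ray("wrist",346,56,m2)]))
h=atz("wrist",318,198,196,m2);print(h,atz("wrist",346,56,174,m2))
print(env.observe()["ee_pos"]);go([581,-47.5,240],-0.87);go([581,-47.5,185],-0.87)
E
```

```text
(array([581.9593812 , -48.0296    , 192.51720459]), [np.float64(0.7803150326482612), np.float64(0.7803150326483753)])
(array([ 644.53396579, -122.91336955,  171.92192584]), [np.float64(0.19310151067986495), np.float64(0.19310151068002496)])
[582.48303865 -49.43931618 196.        ] [ 644.43065253 -122.8857583   174.        ]
[580.76216608 -47.24492174 300.74241011]
shift [0.0009 0.0002 0.1519] mm [ 0.4  0.1 60.7] turn [-0.0001  0.0001  0.0651]
shift [9.000e-04 2.000e-04 2.894e-01] mm [4.000e-01 1.000e-01 1.157e+02] turn [-0.0001  0.0001  0.0651]
```

```bash
python3 -m inch '[{"xyz":[0,0,0],"dr":[0,0,0.033],"hand":1},{"xyz":[0,0,0],"dr":[0,0,0.032],"hand":1},{"xyz":[0.0035,0,0.06],"dr":[0,0,0],"hand":1},{"xyz":[0,0,0.06],"dr":[0,0,0],"hand":1},{"xyz":[0,0,0.06],"dr":[0,0,0],"hand":1},{"xyz":[0,0,0.04],"dr":[0,0,0],"hand":1},{"xyz":[0,0,0.02],"dr":[0,0,0],"hand":1},{"xyz":[0,0,0],"dr":[0,0,0],"hand":1}]' 20
python3 - <<'E'
from h import *
import cv2
cv2.imwrite("pics/w3.png",env.read_camera("wrist")[:,:,::-1]);go([582,-48,183],-0.87)
E
```

```text
t: 5.65
ee_pos: [581.4, -49.2, 203.6]
eef_rot: [3.14, 0.001, -0.873]
ft_force: [0.4, -0.1, -0.0]
width: 85.7
finger_force: 0.0
shift [-0.0027 -0.0021  0.0549] mm [-1.1 -0.8 21.9] turn [ 0.     0.    -0.001]
```

View pics/w3.png

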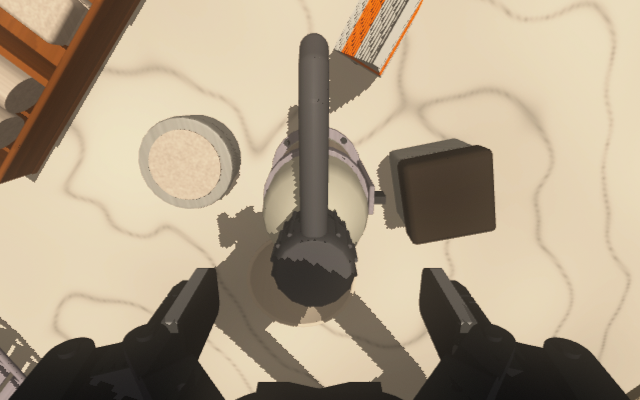

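The wrist view shows the head's top at about (314,265) with the spout straight up the image. The fingers are at 218 and 420, so their middle is 319 and the head sits slightly left.

```bash
python3 - <<'E'
from h import *
h=atz("wrist",314,264,196);x,T=tool();print(h,(T.T@(h-x)).round(1),env.tip_reach)
E
python3 -m inch '[{"xyz":[0,-0.003,0.025],"dr":[0,0,0],"hand":1},{"xyz":[0,0,0.02],"dr":[0,0,0],"hand":1},{"xyz":[0,0,0.007],"dr":[0,0,0],"hand":1},{"xyz":[0,0,0],"dr":[0,0,0],"hand":1}]'
```

```text
[585.17666039 -51.92464107 196.        ] [ 4.  -0.8  8.9] 11.0
t: 6.1
ee_pos: [582.5, -48.7, 183.1]
eef_rot: [3.141, 0.001, -0.874]
ft_force: [0.6, -0.1, 0.1]
width: 85.7
finger_force: 0.0
```

```bash
python3 -m inch '[{"xyz":[0.002,0,0],"dr":[0,0,0],"hand":-1},{"xyz":[0,0,0],"dr":[0,0,0],"hand":-1},{"xyz":[0,0,0],"dr":[0,0,0],"hand":-1},{"xyz":[0,0,0],"dr":[0,0,0],"hand":-1},{"xyz":[0,0,0],"dr":[0,0,0],"hand":-1},{"xyz":[0,0,0],"dr":[0,0,0],"hand":-1},{"xyz":[0,0,0],"dr":[0,0,0],"hand":-1},{"xyz":[0,0,0],"dr":[0,0,0],"hand":-1}]' 20
python3 - <<'E'
from h import *
import cv2
cv2.imwrite("pics/w4.png",env.read_camera("wrist")[:,:,::-1]);s=env.observe();print(s["wrist_torque"],s["ft_force"])
E
```

```text
t: 6.9
ee_pos: [584.2, -49.1, 184.5]
eef_rot: [-3.14, -0.001, -0.874]
ft_force: [4.3, 3.0, 2.4]
width: 38.6
finger_force: 21.1
[ 0.61051698 -0.86539403  0.03285442] [3.8974798  3.03955926 2.58488575]
```

View pics/w4.png

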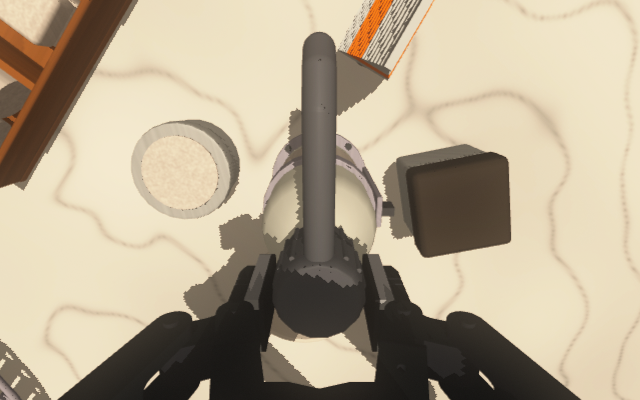

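The head is gripped squarely between the pads at 38.6 mm, with the spout clear of both fingers. There is a side load of about 5 N along tool −y. I'll ease it and start the turn.

```bash
python3 -m inch '[{"xyz":[0,-0.0025,0],"dr":[0,0,0],"hand":-1},{"xyz":[0,0,0],"dr":[0,0,0],"hand":-1}]'
python3 -m inch '[{"xyz":[0,0,0],"dr":[0,0,-0.03],"hand":-1},{"xyz":[0,0,0],"dr":[0,0,-0.03],"hand":-1},{"xyz":[0,0,0],"dr":[0,0,-0.03],"hand":-1},{"xyz":[0,0,0],"dr":[0,0,-0.03],"hand":-1}]'
python3 -c "
from h import *
s=env.observe();print(s['wrist_torque'],s['joints'])"
```

```text
t: 7.15
ee_pos: [584.3, -49.0, 184.4]
eef_rot: [3.141, -0.001, -0.875]
ft_force: [-0.2, 0.4, 5.1]
width: 38.3
finger_force: 21.3
t: 7.55
ee_pos: [584.7, -48.5, 184.4]
eef_rot: [-3.141, -0.001, -0.494]
ft_force: [3.0, 3.1, 5.0]
width: 38.5
finger_force: 21.3
[ 0.63147849 -0.42004826 -0.04935067] [-1.70477380e-01  1.26849174e-01  1.59843232e+00  6.06668569e-04
  1.41520507e+00  1.89381470e+00]
```

```bash
python3 -m inch '[{"xyz":[0,0,0],"dr":[0,0,-0.03],"hand":-1},{"xyz":[0,0,0],"dr":[0,0,-0.03],"hand":-1},{"xyz":[0,0,0],"dr":[0,0,-0.03],"hand":-1},{"xyz":[0,0,0],"dr":[0,0,-0.03],"hand":-1},{"xyz":[0,0,0],"dr":[0,0,-0.03],"hand":-1},{"xyz":[0,0,0],"dr":[0,0,-0.03],"hand":-1},{"xyz":[0,0,0],"dr":[0,0,-0.03],"hand":-1},{"xyz":[0,0,0],"dr":[0,0,0],"hand":-1}]'
python3 -m inch '[{"xyz":[0,0,0],"dr":[0,0,-0.03],"hand":-1},{"xyz":[0,0,0],"dr":[0,0,-0.03],"hand":-1},{"xyz":[0,0,0],"dr":[0,0,-0.03],"hand":-1},{"xyz":[0,0,0],"dr":[0,0,0],"hand":-1}]'
python3 -m inch '[{"xyz":[0,0,0],"dr":[0,0,-0.03],"hand":-1},{"xyz":[0,0,0],"dr":[0,0,-0.03],"hand":-1},{"xyz":[0,0,0],"dr":[0,0,-0.03],"hand":-1},{"xyz":[0,0,0],"dr":[0,0,0],"hand":-1}]'
```

```text
t: 8.35
ee_pos: [584.8, -47.4, 184.3]
eef_rot: [-3.14, -0.002, 0.166]
ft_force: [3.1, 7.8, 4.3]
width: 38.5
finger_force: 21.3
t: 8.75
ee_pos: [584.7, -46.9, 184.3]
eef_rot: [-3.14, -0.002, 0.449]
ft_force: [3.7, 9.7, 4.9]
width: 38.6
finger_force: 21.3
t: 9.15
ee_pos: [584.4, -46.5, 184.3]
eef_rot: [-3.139, -0.003, 0.732]
ft_force: [1.8, 11.4, 5.1]
width: 38.4
finger_force: 21.4
```

Side load has built up to 11 N along +y, so I'll move the gripper 2 mm that way.

```bash
python3 -m inch '[{"xyz":[0.0035,-0.0037,0],"dr":[0,0,0],"hand":-1},{"xyz":[0,0,0],"dr":[0,0,0],"hand":-1}]'
python3 -m inch '[{"xyz":[0,0,0],"dr":[0,0,-0.03],"hand":-1},{"xyz":[0,0,0],"dr":[0,0,-0.03],"hand":-1},{"xyz":[0,0,0],"dr":[0,0,0],"hand":-1}]'
python3 -c "
from h import *
s=env.observe();print(s['wrist_torque'],s['joints'])"
```

```text
t: 9.35
ee_pos: [584.4, -46.3, 184.3]
eef_rot: [3.142, -0.0, 0.728]
ft_force: [0.6, 4.8, 6.0]
width: 38.7
finger_force: 21.3
t: 9.65
ee_pos: [584.2, -46.1, 184.2]
eef_rot: [-3.141, -0.001, 0.92]
ft_force: [-0.1, 4.6, 5.9]
width: 38.8
finger_force: 21.3
[ 0.8317509   0.12359206 -0.00338158] [-1.66775135e-01  1.26519265e-01  1.59918314e+00  9.85592308e-04
  1.41625850e+00  4.83938066e-01]
```

```bash
python3 -m inch '[{"xyz":[0,0,0],"dr":[0,0,-0.03],"hand":-1},{"xyz":[0,0,0],"dr":[0,0,-0.03],"hand":-1},{"xyz":[0,0,0],"dr":[0,0,0],"hand":-1}]'
python3 -m inch '[{"xyz":[0,0,0],"dr":[0,0,-0.03],"hand":-1},{"xyz":[0,0,0],"dr":[0,0,-0.03],"hand":-1},{"xyz":[0,0,0],"dr":[0,0,0],"hand":-1}]'
python3 -c "
from h import *
s=env.observe();print(s['wrist_torque'],s['joints'])"
```

```text
t: 9.95
ee_pos: [583.9, -45.9, 184.3]
eef_rot: [-3.14, -0.001, 1.109]
ft_force: [-2.5, 5.1, 7.0]
width: 38.5
finger_force: 21.5
t: 10.25
ee_pos: [583.6, -45.8, 184.2]
eef_rot: [-3.14, -0.001, 1.297]
ft_force: [-4.2, 5.2, 8.7]
width: 38.6
finger_force: 21.6
[0.96533485 0.62687983 0.03845107] [-1.66620648e-01  1.26229836e-01  1.59946047e+00  1.21007811e-03
  1.41759565e+00  1.06967389e-01]
```

```bash
python3 -m inch '[{"xyz":[0.0019,-0.0026,-0.01],"dr":[0,0,0],"hand":-1},{"xyz":[0,0,-0.01],"dr":[0,0,0],"hand":-1},{"xyz":[0,0,-0.01],"dr":[0,0,0],"hand":-1},{"xyz":[0,0,-0.01],"dr":[0,0,0],"hand":-1},{"xyz":[0,0,0],"dr":[0,0,0],"hand":-1}]'
python3 - <<'E'
from h import *
import cv2
cv2.imwrite("pics/w5.png",env.read_camera("wrist")[:,:,::-1]);s=env.observe();print(s["wrist_torque"],s["ft_force"])
E
```

```text
t: 10.75
ee_pos: [583.5, -45.7, 200.8]
eef_rot: [3.141, -0.0, 1.293]
ft_force: [-0.4, 1.8, 4.8]
width: 38.9
finger_force: 21.2
[ 0.33044487 -0.03096181  0.00889327] [0.19136598 1.60595267 4.56956597]
```

View pics/w5.png

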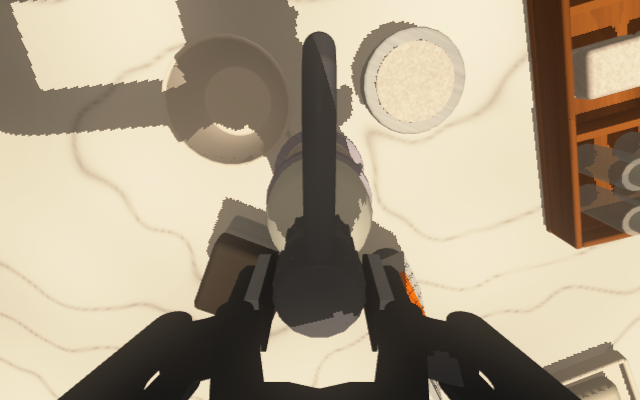

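The head has risen with the fingers and still sits in the same place between them. The spout points up the image at column 319, and the bowl's rim is centred near (226,98).

```bash
python3 - <<'E'
from h import *
b=atz("wrist",226,98,45);x,T=tool();a=x[:2];d=b[:2]-a;print(b,np.hypot(*d),np.arctan2(d[1],d[0]),"turn",(np.arctan2(d[1],d[0])-1.293)/np.pi)
E
```

```text
[531.39642176  40.14901371  45.        ] 100.41266611660997 2.1163147143890155 turn 0.2620692130306077
```

```bash
python3 -m inch '[{"xyz":[0,0,0],"dr":[0,0,-0.033],"hand":-1},{"xyz":[0,0,0],"dr":[0,0,-0.033],"hand":-1},{"xyz":[0,0,0],"dr":[0,0,-0.033],"hand":-1},{"xyz":[0,0,0],"dr":[0,0,-0.033],"hand":-1},{"xyz":[0,0,0],"dr":[0,0,0],"hand":-1}]'
python3 -m inch '[{"xyz":[0,0,0],"dr":[0,0,-0.033],"hand":-1},{"xyz":[0,0,0],"dr":[0,0,-0.033],"hand":-1},{"xyz":[0,0,0],"dr":[0,0,-0.033],"hand":-1},{"xyz":[0,0,0],"dr":[0,0,-0.031],"hand":-1},{"xyz":[0,0,0],"dr":[0,0,0],"hand":-1}]'
```

```text
t: 11.3
ee_pos: [582.8, -45.7, 199.7]
eef_rot: [-3.14, -0.0, 1.71]
ft_force: [-3.1, 2.0, 4.5]
width: 38.6
finger_force: 21.3
t: 11.8
ee_pos: [582.2, -45.9, 199.2]
eef_rot: [-3.139, -0.002, 2.116]
ft_force: [-5.5, 1.5, 5.3]
width: 38.6
finger_force: 21.3
```

```bash
python3 -m inch '[{"xyz":[0,0,0],"dr":[0,0,0],"hand":1},{"xyz":[0,0,0],"dr":[0,0,0],"hand":1},{"xyz":[0,0,0],"dr":[0,0,0],"hand":1},{"xyz":[0,0,0],"dr":[0,0,0],"hand":1},{"xyz":[0,0,0],"dr":[0,0,0],"hand":1},{"xyz":[0,0,0],"dr":[0,0,0],"hand":1}]'
python3 -m inch '[{"xyz":[0,0,-0.04],"dr":[0,0,0],"hand":1},{"xyz":[0,0,-0.06],"dr":[0,0,0],"hand":1},{"xyz":[0,0,-0.04],"dr":[0,0,0],"hand":1},{"xyz":[0,0,0],"dr":[0,0,0],"hand":1},{"xyz":[0,0,0],"dr":[0,0,0],"hand":1}]'
python3 - <<'E'
from h import *
import cv2
m=env.camera_model("wrist");np.save("m6.npy",m,allow_pickle=True);print(env.observe()["ee_pos"])
cv2.imwrite("pics/w6.png",env.read_camera("wrist")[:,:,::-1])
E
```

```text
t: 12.4
ee_pos: [583.5, -45.7, 199.9]
eef_rot: [-3.142, 0.0, 2.116]
ft_force: [-0.5, -0.0, 0.2]
width: 85.5
finger_force: 0.0
t: 12.9
ee_pos: [583.8, -45.7, 256.5]
eef_rot: [3.141, 0.001, 2.116]
ft_force: [-0.0, -0.2, -0.1]
width: 85.6
finger_force: 0.0
[583.83697487 -45.69931628 256.45022767]
```

View pics/w6.png

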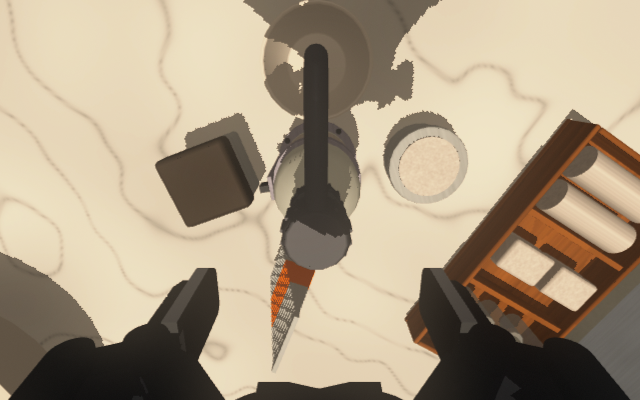

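The head is fully up with its top centred at (316,240). The spout mouth is at about (316,52), over the bowl, which is centred at (316,60).

```bash
python3 -m inch '[{"xyz":[0,0,0],"dr":[0,0,0],"hand":-1},{"xyz":[0,0,0],"dr":[0,0,0],"hand":-1},{"xyz":[0,0,0],"dr":[0,0,0],"hand":-1},{"xyz":[0,0,0],"dr":[0,0,0],"hand":-1},{"xyz":[0,0,0],"dr":[0,0,0],"hand":-1},{"xyz":[0,0,0],"dr":[0,0,0],"hand":-1},{"xyz":[0,0,0],"dr":[0,0,0],"hand":-1},{"xyz":[0,0,0],"dr":[0,0,0],"hand":-1}]'
python3 - <<'E'
from h import *
m=np.load("m6.npy",allow_pickle=True).item()
h=atz("wrist",317,240,214,m);t=atz("wrist",316,53,190,m);b=atz("wrist",316,60,45,m);print(h,t,b,np.linalg.norm((t-b)[:2]),np.linalg.norm((t-h)[:2]),np.linalg.norm((b-h)[:2]))
go([583,-47,226],2.116)
E
```

```text
t: 13.75
ee_pos: [583.5, -45.7, 256.0]
eef_rot: [3.142, 0.0, 2.116]
ft_force: [-0.6, 0.5, 0.5]
width: -0.1
finger_force: 0.0
[581.47232667 -46.29152169 214.        ] [531.70321242  34.78597444 190.        ] [528.88641111  37.5904017   45.        ] 3.9748184675474576 95.13424784101781 99.00230091469678
shift [-0.0021 -0.0028  0.0749] mm [-0.8 -1.1 30. ] turn [0.     0.     0.0001]
```

```bash
python3 -m inch '[{"xyz":[0.0013,-0.0035,0.03],"dr":[0,0,0],"hand":-1},{"xyz":[0,0,0.025],"dr":[0,0,0],"hand":-1},{"xyz":[0,0,0.015],"dr":[0,0,0],"hand":-1},{"xyz":[0,0,0],"dr":[0,0,0],"hand":-1}]'
python3 -m inch '[{"xyz":[0,0,0.005],"dr":[0,0,0],"hand":-1},{"xyz":[0,0,0.005],"dr":[0,0,0],"hand":-1},{"xyz":[0,0,0.005],"dr":[0,0,0],"hand":-1},{"xyz":[0,0,0],"dr":[0,0,0],"hand":-1}]'
```

```text
t: 14.15
ee_pos: [581.3, -45.8, 226.1]
eef_rot: [-3.14, -0.002, 2.116]
ft_force: [0.7, -0.1, -0.5]
width: -0.2
finger_force: 0.0
t: 14.55
ee_pos: [582.2, -46.0, 222.4]
eef_rot: [3.141, 0.0, 2.116]
ft_force: [-1.9, 1.3, 4.7]
width: 0.5
finger_force: 2.5
```

```bash
python3 -m inch '[{"xyz":[0,0,0.005],"dr":[0,0,0],"hand":-1},{"xyz":[0,0,0.005],"dr":[0,0,0],"hand":-1},{"xyz":[0,0,0.005],"dr":[0,0,0],"hand":-1},{"xyz":[0,0,0.005],"dr":[0,0,0],"hand":-1},{"xyz":[0,0,0.005],"dr":[0,0,0],"hand":-1},{"xyz":[0,0,0.005],"dr":[0,0,0],"hand":-1},{"xyz":[0,0,0.005],"dr":[0,0,0],"hand":-1},{"xyz":[0,0,0],"dr":[0,0,0],"hand":-1}]'
python3 -m inch '[{"xyz":[0,0,0.005],"dr":[0,0,0],"hand":-1},{"xyz":[0,0,0],"dr":[0,0,0],"hand":-1}]'
```

```text
t: 15.35
ee_pos: [582.3, -46.0, 208.8]
eef_rot: [3.141, 0.001, 2.116]
ft_force: [-3.2, 0.7, 7.8]
width: 0.2
finger_force: 3.9
t: 15.55
ee_pos: [582.3, -46.0, 206.9]
eef_rot: [3.141, 0.001, 2.116]
ft_force: [-2.5, 0.1, 8.1]
width: 0.3
finger_force: 4.0
```

Spring only so far, so I'll go on in 1 mm steps, reading the force after each.

```bash
python3 -m inch '[{"xyz":[0,0,0.003],"dr":[0,0,0],"hand":-1},{"xyz":[0,0,0],"dr":[0,0,0],"hand":-1}]' | egrep "ee_|ft"
python3 -m inch '[{"xyz":[0,0,0.003],"dr":[0,0,0],"hand":-1},{"xyz":[0,0,0],"dr":[0,0,0],"hand":-1}]'| egrep "ee_|ft"
```

```text
ee_pos: [582.3, -46.0, 205.8]
ft_force: [-3.6, 0.9, 8.4]
ee_pos: [582.3, -46.0, 204.6]
ft_force: [-4.4, 0.4, 8.8]
```

```bash
python3 -m inch '[{"xyz":[0,0,0.003],"dr":[0,0,0],"hand":-1},{"xyz":[0,0,0],"dr":[0,0,0],"hand":-1}]'| egrep "ee_|ft"
```

```text
ee_pos: [582.3, -46.0, 203.5]
ft_force: [-4.8, 0.5, 9.5]
```

```bash
python3 -m inch '[{"xyz":[0,0,0.003],"dr":[0,0,0],"hand":-1},{"xyz":[0,0,0],"dr":[0,0,0],"hand":-1}]'| egrep "ee_|ft"
```

```text
ee_pos: [582.3, -46.0, 202.3]
ft_force: [-3.4, 1.4, 8.4]
```

```bash
python3 -m inch '[{"xyz":[0,0,0.003],"dr":[0,0,0],"hand":-1},{"xyz":[0,0,0],"dr":[0,0,0],"hand":-1}]'| egrep "ee_|ft"
```

```text
ee_pos: [582.3, -46.0, 201.2]
ft_force: [-4.7, 0.4, 9.1]
```

```bash
python3 -m inch '[{"xyz":[0,0,0.003],"dr":[0,0,0],"hand":-1},{"xyz":[0,0,0],"dr":[0,0,0],"hand":-1}]'| egrep "ee_|ft"
```

```text
ee_pos: [582.4, -46.0, 200.7]
ft_force: [-6.3, 0.9, 13.2]
```

```bash
python3 -m inch '[{"xyz":[0,0,0.003],"dr":[0,0,0],"hand":-1},{"xyz":[0,0,0],"dr":[0,0,0],"hand":-1}]'| egrep "ee_|ft"
```

```text
ee_pos: [582.5, -46.0, 200.5]
ft_force: [-8.6, 1.4, 17.5]
```

The seat is felt at TCP z of about 200.7: 17.5 N total, about 8 N beyond the spring. That is a stroke of about 24 mm. Letting it up.

```bash
python3 -m inch '[{"xyz":[0,0,-0.01],"dr":[0,0,0],"hand":-1},{"xyz":[0,0,-0.012],"dr":[0,0,0],"hand":-1},{"xyz":[0,0,-0.018],"dr":[0,0,0],"hand":-1},{"xyz":[0,0,-0.018],"dr":[0,0,0],"hand":-1},{"xyz":[0,0,-0.018],"dr":[0,0,0],"hand":-1},{"xyz":[0,0,0],"dr":[0,0,0],"hand":-1},{"xyz":[0,0,0],"dr":[0,0,0],"hand":-1},{"xyz":[0,0,0],"dr":[0,0,0],"hand":-1}]' | egrep "t:|ee_|ft"
python3 - <<'E'
from h import *
import cv2
cv2.imwrite("pics/w7.png",env.read_camera("wrist")[:,:,::-1])
E
```

```text
t: 17.75
ee_pos: [581.7, -45.9, 227.0]
eef_rot: [-3.141, -0.001, 2.116]
ft_force: [0.0, -0.2, -0.1]
```

View pics/w7.png

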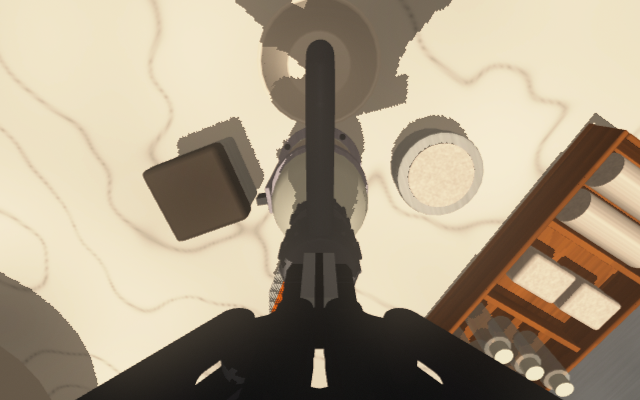

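The spout at (320,50) still lies over the bowl at (319,62), and the force is zero, so the head is fully up with the fingers just off it. Second stroke.

```bash
python3 -m inch '[{"xyz":[0,0,0.01],"dr":[0,0,0],"hand":-1},{"xyz":[0,0,0.012],"dr":[0,0,0],"hand":-1},{"xyz":[0,0,0.012],"dr":[0,0,0],"hand":-1},{"xyz":[0,0,0.012],"dr":[0,0,0],"hand":-1},{"xyz":[0,0,0.012],"dr":[0,0,0],"hand":-1},{"xyz":[0,0,0.006],"dr":[0,0,0],"hand":-1},{"xyz":[0,0,0],"dr":[0,0,0],"hand":-1}]' | egrep "ee_|ft"
python3 -m inch '[{"xyz":[0,0,0.003],"dr":[0,0,0],"hand":-1},{"xyz":[0,0,0.003],"dr":[0,0,0],"hand":-1},{"xyz":[0,0,0],"dr":[0,0,0],"hand":-1}]' | egrep "ee_|ft"
```

```text
ee_pos: [582.2, -46.0, 202.8]
ft_force: [-3.3, 0.9, 8.8]
ee_pos: [582.2, -46.0, 201.0]
ft_force: [-4.3, 0.6, 9.8]
```

```bash
python3 -m inch '[{"xyz":[0,0,0.003],"dr":[0,0,0],"hand":-1},{"xyz":[0,0,0],"dr":[0,0,0],"hand":-1}]' | egrep "ee_|ft"
```

```text
ee_pos: [582.3, -46.0, 200.6]
ft_force: [-6.5, 1.6, 16.1]
```

```bash
python3 -m inch '[{"xyz":[0,0,0.003],"dr":[0,0,0],"hand":-1},{"xyz":[0,0,0],"dr":[0,0,0],"hand":-1}]' | egrep "ee_|ft"
```

```text
ee_pos: [582.4, -46.0, 200.4]
ft_force: [-10.0, 2.0, 20.8]
```

Second stroke seated at 20.8 N total. I'll stop a little sooner on the third. Up, then down again.

```bash
python3 -m inch '[{"xyz":[0,0,-0.01],"dr":[0,0,0],"hand":-1},{"xyz":[0,0,-0.012],"dr":[0,0,0],"hand":-1},{"xyz":[0,0,-0.018],"dr":[0,0,0],"hand":-1},{"xyz":[0,0,-0.018],"dr":[0,0,0],"hand":-1},{"xyz":[0,0,-0.018],"dr":[0,0,0],"hand":-1},{"xyz":[0,0,0],"dr":[0,0,0],"hand":-1},{"xyz":[0,0,0],"dr":[0,0,0],"hand":-1},{"xyz":[0,0,0],"dr":[0,0,0],"hand":-1}]' | egrep "ee_|ft"
python3 -m inch '[{"xyz":[0,0,0.01],"dr":[0,0,0],"hand":-1},{"xyz":[0,0,0.012],"dr":[0,0,0],"hand":-1},{"xyz":[0,0,0.012],"dr":[0,0,0],"hand":-1},{"xyz":[0,0,0.012],"dr":[0,0,0],"hand":-1},{"xyz":[0,0,0.012],"dr":[0,0,0],"hand":-1},{"xyz":[0,0,0.006],"dr":[0,0,0],"hand":-1},{"xyz":[0,0,0],"dr":[0,0,0],"hand":-1}]' | egrep "ee_|ft"
python3 -m inch '[{"xyz":[0,0,0.003],"dr":[0,0,0],"hand":-1},{"xyz":[0,0,0.003],"dr":[0,0,0],"hand":-1},{"xyz":[0,0,0.003],"dr":[0,0,0],"hand":-1},{"xyz":[0,0,0],"dr":[0,0,0],"hand":-1}]' | egrep "ee_|ft"
```

```text
ee_pos: [581.6, -45.9, 226.8]
ft_force: [-1.0, 0.2, -0.6]
ee_pos: [582.1, -46.0, 202.6]
ft_force: [-3.2, 0.9, 8.6]
ee_pos: [582.2, -45.9, 200.6]
ft_force: [-7.4, 1.4, 15.6]
```

Third stroke seated, about 6 N beyond the spring. Up and clear, then a look at the end state.

```bash
python3 -m inch '[{"xyz":[0,0,-0.01],"dr":[0,0,0],"hand":-1},{"xyz":[0,0,-0.012],"dr":[0,0,0],"hand":-1},{"xyz":[0,0,-0.018],"dr":[0,0,0],"hand":-1},{"xyz":[0,0,-0.018],"dr":[0,0,0],"hand":-1},{"xyz":[0,0,-0.04],"dr":[0,0,0],"hand":-1},{"xyz":[0,0,-0.05],"dr":[0,0,0],"hand":-1},{"xyz":[0,0,-0.05],"dr":[0,0,0],"hand":-1},{"xyz":[0,0,0],"dr":[0,0,0],"hand":-1}]' | egrep "ee_|ft|^t"
python3 -m inch '[{"xyz":[0,0,0],"dr":[0,0,0],"hand":-1},{"xyz":[0,0,0],"dr":[0,0,0],"hand":-1},{"xyz":[0,0,0],"dr":[0,0,0],"hand":-1}]' >/dev/null
python3 - <<'E'
from h import *
import cv2
cv2.imwrite("pics/w8.png",env.read_camera("wrist")[:,:,::-1])
E
```

```text
t: 21.9
ee_pos: [583.4, -46.2, 281.5]
ft_force: [0.3, 0.5, 0.0]
```

View pics/w8.png

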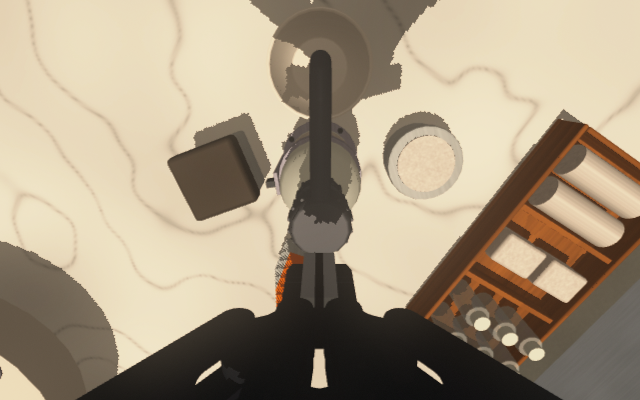

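The head is up, the spout mouth at (320,57) is over the bowl at (320,62), the fingers are clear, and the neighbours in view look undisturbed.

```bash
python3 -c "
from plant import env
print(env.job_done())"
```

```text
the job is handed in; nothing more can be done
None
```

The job is handed in, verdict not shown: the head was turned free in one grasp and primed with three full strokes (seat felt about 24 mm down, roughly 6–11 N beyond the spring), then left up with its spout over the bowl and nothing else seen to move.

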